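# Scissors off the barbed hook and into the desk block

### The job

Take the small scissors off the barbed display hook and stand them, points down and fully home, in the scissors slot of the wooden desk block. The hook is only wire: feel where its upturned tip is, lift, lean the handles back towards the post and ease the eye over the barb without forcing the hook or leaning on the stand. Leave the tape roll, eraser and binder clip where they lie.

Things in the scene. Friction and masses are not known exactly. Their poses are not given: they have to be found in the camera images.
- scissors_grip (a point): Where to hold the scissors: half-way through the 8 mm thick plastic, on the outer half of the FREE eye (the finger ring not on the hook); pinch it across the 8 mm. Axes of all scissors points: x from the rings to the blade points, y from the free eye to the hung eye, z across the thickness. From here the free eye's hole centre lies at (-6, +5, 0) mm, the hung eye's at (-6, +39, 0).
- scissors_eye (a point): Centre of the hole of the HUNG eye, the finger ring that the hook passes through, half-way through its thickness. The hole is an oval 25 mm long (along x) and 15 mm wide (along y); the plastic round it is a rounded bar 8 mm wide and 8 mm thick.
- scissors_point (a point): Points of the closed blades of the small scissors (black rings, steel blades, 126 x 66 x 9 mm, about 60 g, loose), 103 mm along x from the eye centres, on the line midway between them. Blades 10 mm wide, 4 mm thick; the handles widen to 16 mm at 68 mm behind the points. They hang blades down, flat side facing along the hook, leaning about 0.3 rad in their plane, free eye on the stand's +y side.
- stand: Steel display stand, fixed to the table: base plate 130 x 92 x 10 mm, 12 mm post, and at the post's top, 170 mm up, a 17 mm thick clamp boss (10 mm to each side of the post axis); thumb screw to 185 mm. Origin on the post's axis, table height; the hook points along -x, z up. Upright, the hung eye is too short to pass the tip; with its ring end leaned 0.6 to 0.7 rad back over the post it passes.
- hook_root (a point): Where the wire hook's axis crosses the post's axis (axes as the stand's). A 4 mm steel wire runs level along -x and turns up nearly square 58 to 90 mm from here: how far it stands out of the clamp is not measured; feel for the upturn. Its tip ends 30 mm above the axis, 2 mm further out; from it a 4 mm thick barb runs 7 mm back and 7 mm down. The tip gives 1 mm per 5 N up or down.
- slot_mouth (a point): Centre of the mouth of the scissors slot in the top of the beech desk block: x along the slot (16 mm, for the width of the blades), y across it (12 mm), z up; 75 mm deep, 2 mm chamfer at the mouth. Scissors that are home rest on their widening handles, points about 68 mm below the mouth.
- block: Beech desk block, 150 x 62 x 85 mm, fixed; origin under its centre, long along x. The slot lies 42 mm to -x of the centre; two pencils stand in holes 26 and 52 mm to +x, reaching 180 mm above the table.
- tape: Roll of brown packing tape lying flat, 96 mm across, 48 mm high, loose bystander; origin under its centre.
- binder_clip: Black binder clip standing on its back, wire levers up, 22 x 32 x 37 mm, loose bystander; origin under its centre.
- eraser_block: Eraser in a blue sleeve, 20 x 42 x 12 mm, loose bystander; origin under its centre.

How it is judged:
On the way:
1. the scissors are off the hook (distance between scissors_eye and hook_root above 0.125 m), for 0.1 s.
At the end, for the whole second after the job is handed in: The scissors stand in the slot, points more than 60 mm below the mouth and within 12 mm (along) and 10 mm (across) of its middle, within 15 degrees of upright, at rest (z of scissors_point in the frame of slot_mouth below -0.06 m and x of scissors_point in the frame of slot_mouth between -0.012 and 0.012 m and y of scissors_point in the frame of slot_mouth between -0.01 and 0.01 m and angle between the x axis of scissors_point and the z axis of slot_mouth, either way round below 0.26 rad and linear speed of scissors below 0.02 m/s); the robot touches nothing.
It fails at once if the hook or its stand is forced: more than 10 N on it (contact force between anything else and stand above 10 N).
It fails at once if a bystander is moved more than 10 mm (distance of any of tape, binder_clip, eraser_block from where it was at the start of the episode above 0.01 m).
It also fails if it takes over 70 s, if anything falls off the work surface, if the arm or the gripper's body presses on something with over 40 N, if the wrist force passes 120 N, or if a joint passes its speed limit or range.

### The arm

A 6-joint arm with a two-finger parallel gripper is mounted at the origin on a cart in front of the work surface, level with it; the furniture and walls round the work are solid. World frame = base frame: x ahead of the robot, y to its left, z up, the work surface at z = 0. Lengths are in m, angles in rad, forces in N, time in s.
With the tool pointing down it reaches from about 0.275 to 0.825 m from the base axis. Payload 5.2 kg.
Tool frame: the origin (TCP) lies midway between the tips of the shut fingers; the grasp point (between the pads) lies 19 mm behind it; z points along the fingers, y is the line along which they close (so a half turn about z gives the same grasp; the last joint's range is limited). The gripper opens to 93 mm and grips with 3 to 60 N. Pads are 15 mm wide; open, the fingers measure 128 mm over their backs; the gripper's body (75 mm by 188 mm) begins 65 mm behind the grasp point.
Start: joints at [1.086, 0.259, 1.535, -0, 1.348, -0.203], TCP at [0.153, 0.528, 0.219] pointing down, gripper open.
Joint ranges: [-3.14, 3.14], [-0.91, 2.08], [0.19, 2.58], [-1.22, 4.36], [0.22, 2.71], [-3.12, 3.12]. Speed limits (rad/s): [2.57, 2.57, 3.14, 3.14, 3.14, 3.14].

### API

Orientations are given as a unit quaternion [x, y, z, w].
In Python, from station import robot gives the robot as it stands.
- The arm moves only by the tool step_arm, never from a script. Its argument "increments" is a list of rows, each a list of 6 numbers: the shift along the world's x, y, z scaled (see below), then the turn, a rotation vector about the world's x, y, z scaled (see below). In form: [[dx, dy, dz, ax, ay, az], ...]. A call has 1 to 20 rows; each row shifts and turns the commanded pose from where the row before left it; what a row does not reach is not made up. The controller multiplies each number of a shift by 0.15 m and each number of a turn by pi rad. A row lasts 1/10 s, in which the tool goes at most 50 mm and 8.59 degrees, less where a joint would pass 70% of its speed; a pose out of reach is approached as far as the arm can. A call with a number of a shift or a turn outside -1 to 1 is refused whole. A call with a gripper value outside its range is refused whole. "hand" is the opening, from 0 (shut) to 1 (fully open), set as the call begins (left out, the last holds). The fingers move at their own pace and stop on an object; "grip_force" is the grip in N (left out, the last holds). Time passes only in rows, so rows that do not move let the fingers close. It gives the time, the measured TCP pose, the force, the opening and the grip force at its end, in the units of the state.
- robot.get_obs(): the state, without advancing time (a new reading comes with each control period).
- robot.snapshot(name): name is "scene" or "top" or "wrist"; returns a dict with "pixels" (400x640x3 uint8, red, green, blue), "vertical_fov" (degrees; the focal length in pixels is half the picture's height over the tangent of half this angle, whatever the lens; pixels are square), "cx", "cy" (the principal point, pixels), "cam_to_world" (4x4, takes a point from camera to world coordinates); the wrist camera has in their place "mount" (4x4, takes a point from camera to tool coordinates, whose origin is the TCP and whose axes are the flange's). Camera axes: x right, y up, looking along -z (the intrinsics and any distortion apply to the point x, -y, -z); pixel columns grow to the right and rows downward; lengths in m; the calibration is good to about 2 mm. A picture is of the moment at which its call begins: read the wrist's pose just before it. There is no depth.
- robot.close_job(): hands the job in; it is judged then, once.
Trained networks look in the newest picture that a camera, given by its name, has taken for a name from the list of things; names that differ only in an ending like _2 or _b are one class to them, and where a whole thing is asked for, a point or a joint stands for the part that bears it (a point fixed in the world has none). Each returns a list of dicts, best first, with "score" (0 to 1); they miss things now and then, are a little off and sometimes report something else, mostly with a low value. They report only what shows in the picture. A call takes as long as a camera call.
- robot.spot_in(query, camera): "uv" ([column, row] in pixels, amid what is visible of it).
- robot.cut_out(query, camera): "pixels" (400x640 bool, what is visible of it) and "uv" ([column, row] in pixels, amid what is visible of it).
- robot.tip_of(query, camera): "uv" ([column, row] in pixels: a listed point, or the origin of a listed thing).
The state is a dict: "time": time; "joints": joint angles; "qd": joint speeds; "joint_efforts": joint torques, N m; "tcp_pos": TCP position; "eef_rot": TCP orientation; "ft_force": force on the tool from outside, world axes, zero at the start; "torque": the same for the moment, N m; "gripper_width": finger opening in m; "grasp_force": force on a finger pad.
Only numpy, scipy, OpenCV 4.12 (cv2) and the standard library are available. Lean on these libraries where they do the work, as an engineer would, in place of code of your own. Each camera call takes 0.05 s, during which the arm holds its last target. There are 200 camera calls.

## Working session

There is one attempt and no reset: what is moved stays moved. The work goes in short steps, Python scripts to look and compute and a tool call to move; the robot and the scene stay as the last step left them, time stands still between calls to the robot, and variables do not carry over. Pictures are saved under pics/ and viewed, at most 13 in all, crops included, and the job is handed in when it is done.

Besides the shell and the picture viewer there is one more tool, called in YAML: its name, and indented under it one key for each argument. step_arm: Moves the arm, as the interface text tells. Its arguments: {"type":"object","properties":{"increments":{"type":"array"},"hand":{"type":"number"},"grip_force":{"type":"number"}},"required":["increments"]}

```bash
mkdir -p pics; cat > h.py <<'E'
import numpy as np, cv2
from station import robot
from scipy.spatial.transform import Rotation as R
def snap(n):
    o=robot.get_obs(); s=robot.snapshot(n)
    if 'cam_to_world' in s: T=np.array(s['cam_to_world'])
    else:
        W=np.eye(4); W[:3,:3]=R.from_quat(o['eef_rot']).as_matrix(); W[:3,3]=o['tcp_pos']; T=W@np.array(s['mount'])
    f=200/np.tan(np.radians(s['vertical_fov'])/2)
    return dict(px=s['pixels'],T=T,f=f,cx=s['cx'],cy=s['cy'],s=s)
def ray(c,uv):
    d=np.array([(uv[0]-c['cx'])/c['f'],-(uv[1]-c['cy'])/c['f'],-1]); d=c['T'][:3,:3]@d
    return c['T'][:3,3],d/np.linalg.norm(d)
def tri(rs):
    A=sum(np.eye(3)-np.outer(d,d) for o,d in rs); b=sum((np.eye(3)-np.outer(d,d))@o for o,d in rs)
    p=np.linalg.solve(A,b); return p,[np.linalg.norm((np.eye(3)-np.outer(d,d))@(p-o)) for o,d in rs]
def proj(c,p):
    q=np.linalg.inv(c['T'])@np.append(p,1); return [c['cx']+c['f']*q[0]/-q[2], c['cy']-c['f']*q[1]/-q[2]]
def save(c,n,crop=None,sc=1):
    im=cv2.cvtColor(c['px'],cv2.COLOR_RGB2BGR)
    if crop: im=im[crop[1]:crop[3],crop[0]:crop[2]]
    cv2.imwrite('pics/'+n,cv2.resize(im,None,fx=sc,fy=sc,interpolation=cv2.INTER_CUBIC))
E
python3 - <<'E'
from h import *
np.set_printoptions(precision=4,suppress=True)
ims=[];C={}
for n in ['scene','top','wrist']:
    c=snap(n);C[n]=c;ims.append(c['px'])
    print(n,{k:v for k,v in c['s'].items() if k!='pixels'})
    print(c['T'])
    c['d']={}
    for q in ['scissors_grip','scissors_eye','scissors_point','stand','hook_root','slot_mouth','block','tape','binder_clip','eraser_block']:
        r=robot.tip_of(q,n); print(q,[(np.round(x['uv'],1).tolist(),round(x['score'],2)) for x in r[:2]])
        if r: c['d'][q]=r[0]['uv']
for q in C['scene']['d']:
    if q in C['top']['d']:
        print(q,*tri([ray(C[k],C[k]['d'][q]) for k in ['scene','top']]))
save(C['scene'],'s0.png',sc=1.25); save(C['top'],'t0.png',sc=1.25)
print(robot.get_obs())
E
```

```text
scene {'vertical_fov': 47.03645033220531, 'cx': 313.8248987734951, 'cy': 199.14219706070097, 'cam_to_world': array([[ 0.5758,  0.4436, -0.6868, -0.0753],
       [-0.8176,  0.3145, -0.4823, -0.5427],
       [ 0.0021,  0.8392,  0.5437,  0.6349],
       [ 0.    ,  0.    ,  0.    ,  1.    ]])}
[[ 0.5758  0.4436 -0.6868 -0.0753]
 [-0.8176  0.3145 -0.4823 -0.5427]
 [ 0.0021  0.8392  0.5437  0.6349]
 [ 0.      0.      0.      1.    ]]
scissors_grip [([249.3, 173.1], 0.9), ([265.5, 197.7], 0.25)]
scissors_eye [([258.3, 163.7], 0.7)]
scissors_point [([265.9, 193.3], 0.78)]
stand [([249.1, 213.2], 0.77), ([251.1, 174.1], 0.38)]
hook_root [([245.2, 149.7], 0.68)]
slot_mouth [([342.9, 242.8], 0.57)]
block [([347.1, 262.8], 0.82)]
tape [([331.8, 212.5], 0.78), ([242.1, 149.7], 0.3)]
binder_clip [([374.4, 332.9], 0.8)]
eraser_block [([275.8, 284.6], 0.47)]
top {'vertical_fov': 57.483382531971664, 'cx': 320.7154704571744, 'cy': 199.5688846901769, 'cam_to_world': array([[ 0.0109,  0.9817, -0.1901,  0.3797],
       [-0.9995,  0.005 , -0.0316, -0.1087],
       [-0.03  ,  0.1904,  0.9813,  1.0266],
   
[... 2012 characters left out ...]
ip [ 0.6166 -0.2146 -0.2406] [np.float64(0.017930037455918525), np.float64(0.01793003745591846)]
eraser_block [ 0.4347 -0.0961 -0.0039] [np.float64(0.0027596919842612622), np.float64(0.002759691984261164)]
{'time': 1.65, 'joints': array([ 1.0862,  0.2586,  1.535 , -0.    ,  1.348 , -0.2028]), 'qd': array([-0.001 , -0.0002,  0.0009, -0.0001, -0.0006,  0.001 ]), 'joint_efforts': array([  0.0005, -43.7191, -28.4304,   0.072 ,   0.0312,   0.    ]), 'tcp_pos': array([0.1529, 0.5283, 0.2186]), 'eef_rot': array([ 0.1404,  0.9901, -0.    ,  0.    ]), 'ft_force': array([-0.1547, -0.4993,  0.3136]), 'torque': array([-0.0345,  0.0306, -0.0173]), 'grasp_force': 0.0, 'gripper_width': 0.09303949449007669}
```

View pictures.

View pics/s0.png

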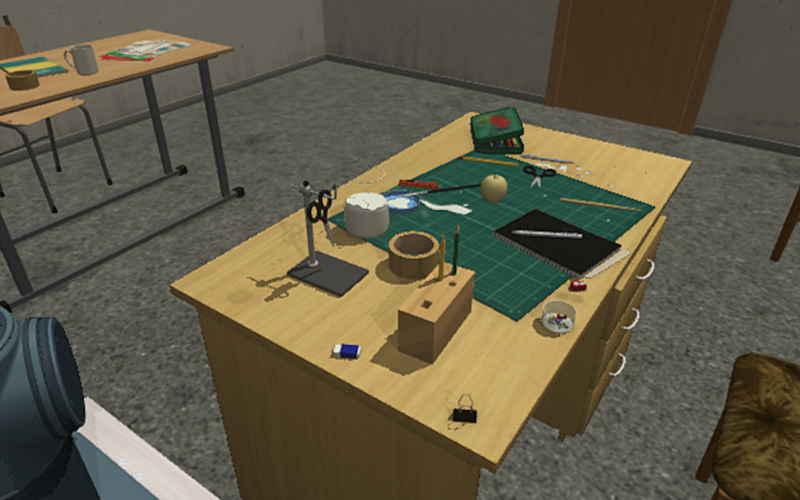

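View pics/t0.png

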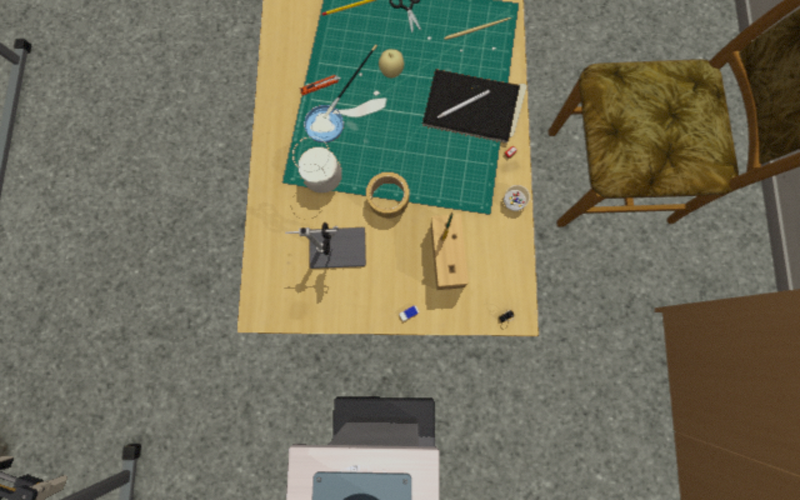

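The scene view shows the stand with the scissors around (400,205 of the 1.25x picture), free eye toward the robot. The hook points to world −y, and the block is at about (435,310) with its slot at the near end. The top view agrees.

```bash
cat >> h.py <<'E'
def tgtR(beta,yaw=0,roll=0):
    z=np.array([np.cos(beta),0,-np.sin(beta)]);y=np.array([0,1.,0]);x=np.cross(y,z)
    return R.from_euler('z',yaw)*R.from_matrix(np.c_[x,y,z])
def rows(p,Rt,n):
    o=robot.get_obs(); d=(np.array(p)-o['tcp_pos'])/n/.15; r=(Rt*R.from_quat(o['eef_rot']).inv()).as_rotvec()/n/np.pi
    print('row',np.round(d,4),np.round(r,4),'mm/row',np.linalg.norm(d)*150,'deg/row',np.linalg.norm(r)*180)
E
python3 - <<'E'
from h import *
c=snap('top')
for q,h in [('stand',.01),('block',.085),('binder_clip',.02),('eraser_block',.01)]:
    for r in robot.cut_out(q,'top')[:2]:
        m=r['pixels'].astype(np.uint8); k,_=cv2.findContours(m,0,1); k=max(k,key=cv2.contourArea)
        P=[]
        for u in k[:,0]:
            o,d=ray(c,u); P.append((o+d*(h-o[2])/d[2])[:2])
        b=cv2.minAreaRect(np.float32(P)); print(q,r['score'],b, np.round(cv2.boxPoints(b),3).tolist())
rows([.42,.07,.28],tgtR(np.radians(50)),11)
E
```

```text
stand 0.65 ((0.5732759833335876, -0.1831206977367401), (0.173597052693367, 0.07268816977739334), 5.221958160400391) [[0.48399999737739563, -0.1550000011920929], [0.49000000953674316, -0.22699999809265137], [0.6629999876022339, -0.210999995470047], [0.656000018119812, -0.13899999856948853]]
stand 0.56 ((0.5813397169113159, 0.09683296084403992), (0.09673076868057251, 0.1813785880804062), 2.4575295448303223) [[0.5289999842643738, 0.1850000023841858], [0.5370000004768372, 0.004000000189989805], [0.6340000033378601, 0.00800000037997961], [0.6259999871253967, 0.1899999976158142]]
block 0.93 ((0.5613494515419006, -0.17738014459609985), (0.1618300974369049, 0.06943468749523163), 3.637248992919922) [[0.4779999852180481, -0.14800000190734863], [0.4830000102519989, -0.21699999272823334], [0.6439999938011169, -0.2070000022649765], [0.6399999856948853, -0.1379999965429306]]
binder_clip 0.74 ((0.5988345146179199, 0.09323584288358688), (0.021521301940083504, 0.06974656134843826), 89.22017669677734) [[0.5640000104904175, 0.08299999684095383], [0.6340000033378601, 0.0820000022649765], [0.6340000033378601, 0.10400000214576721], [0.5640000104904175, 0.10400000214576721]]
eraser_block 0.68 ((0.4344494640827179, -0.09443426877260208), (0.019640810787677765, 0.040780436247587204), 26.929475784301758) [[0.41600000858306885, -0.08100000023841858], [0.4350000023841858, -0.11699999868869781], [0.4519999921321869, -0.1080000028014183], [0.4339999854564667, -0.07199999690055847]]
row [ 0.1619 -0.2778  0.0372] [-0.0028 -0.0201  0.0078] mm/row 48.54530601640346 deg/row 3.910165787389333
```

step_arm:
  increments:
    - [0.162,-0.278,0.037,-0.003,-0.02,0.008]
    - [0.162,-0.278,0.037,-0.003,-0.02,0.008]
    - [0.162,-0.278,0.037,-0.003,-0.02,0.008]
    - [0.162,-0.278,0.037,-0.003,-0.02,0.008]
    - [0.162,-0.278,0.037,-0.003,-0.02,0.008]
    - [0.162,-0.278,0.037,-0.003,-0.02,0.008]
    - [0.162,-0.278,0.037,-0.003,-0.02,0.008]
    - [0.162,-0.278,0.037,-0.003,-0.02,0.008]
    - [0.162,-0.278,0.037,-0.003,-0.02,0.008]
    - [0.162,-0.278,0.037,-0.003,-0.02,0.008]
    - [0.162,-0.278,0.037,-0.003,-0.02,0.008]
    - [0,0,0,0,0,0]
    - [0,0,0,0,0,0]
  hand: 0.3

```text
time: 3.2
tcp_pos: [0.3991, 0.1062, 0.2725]
eef_rot: [0.009, 0.951, 0.003, 0.31]
ft_force: [-0.8, -0.3, -0.3]
gripper_width: 0.028
grasp_force: 0.0
```

```bash
cat >> h.py <<'E'
def look(cam='wrist',qs=('scissors_grip','scissors_eye','scissors_point','hook_root','slot_mouth')):
    c=snap(cam); c['d']={}
    for q in qs:
        r=robot.tip_of(q,cam); print(cam,q,[(np.round(x['uv'],1).tolist(),round(x['score'],2)) for x in r[:2]])
        if r: c['d'][q]=r[0]['uv']
    return c
def dump(c,n):
    import pickle; pickle.dump({k:c[k] for k in ('T','f','cx','cy','d')},open(n,'wb'))
def load(n):
    import pickle; return pickle.load(open(n,'rb'))
E
python3 - <<'E'
from h import *
print(robot.get_obs()['joints'])
c=look(); dump(c,'w1.pkl'); save(c,'w1.png',sc=1.25)
rows([.45,.03,.28],tgtR(np.radians(50)),6)
E
```

```text
[-0.02365827 -0.44050705  2.1933618   0.01894556  0.75798799 -1.58441882]
wrist scissors_grip [([287.4, 214.0], 0.61)]
wrist scissors_eye [([289.4, 238.3], 0.75), ([140.7, 152.4], 0.34)]
wrist scissors_point [([290.3, 192.0], 0.71)]
wrist hook_root [([312.8, 248.5], 0.78), ([317.3, 156.5], 0.3)]
wrist slot_mouth [([99.6, 172.7], 0.77)]
row [ 0.057  -0.0879  0.0085] [-0.0005 -0.0036  0.0004] mm/row 15.76568334905222 deg/row 0.656547432050311
```

View pics/w1.png

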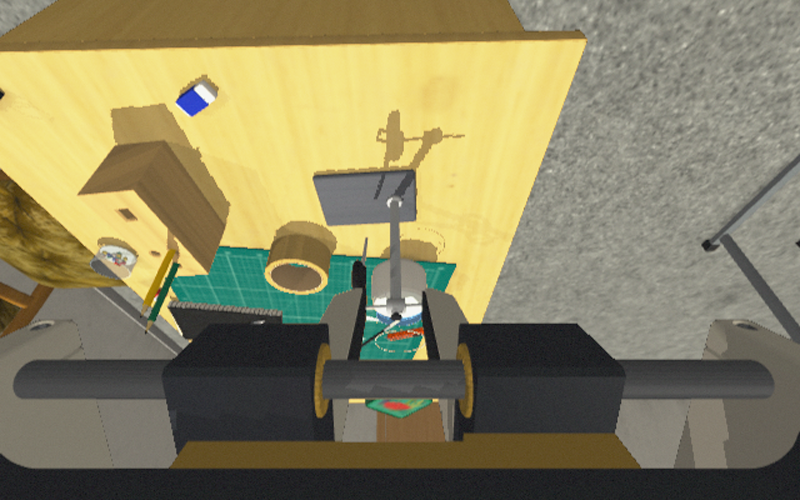

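The wrist view (camera upside down) shows the scissors edge-on between the fingers at about (287,214), the post at (315,200), and the slot at (100,172).

step_arm:
  increments:
    - [0.06,-0.15,0.01,0,-0.003,0]
    - [0.06,-0.15,0.01,0,-0.003,0]
    - [0.06,-0.15,0.01,0,-0.003,0]
    - [0.06,-0.15,0.01,0,-0.003,0]
    - [0.06,-0.15,0,0,-0.003,0]
    - [0.06,-0.15,0,0,-0.003,0]
    - [0,0,0,0,0,0]
    - [0,0,0,0,0,0]

```text
time: 4.3
tcp_pos: [0.4529, -0.0269, 0.2779]
eef_rot: [0.007, 0.942, 0.004, 0.336]
ft_force: [-0.7, 0.2, 0.5]
gripper_width: 0.0278
grasp_force: 0.0
```

```bash
python3 - <<'E'
from h import *
np.set_printoptions(precision=4,suppress=True)
c2=look(); dump(c2,'w2.pkl'); s=look('scene'); t=look('top'); dump(s,'s.pkl'); dump(t,'t.pkl')
c1=load('w1.pkl')
for q in c1['d']:
    L=[x for x in (c1,c2,s,t) if q in x['d']]
    print(q,tri([ray(x,x['d'][q]) for x in L]), 'wr only',tri([ray(x,x['d'][q]) for x in (c1,c2) if q in x['d']])[0] if q in c2['d'] else '')
save(c2,'w2.png',crop=(100,80,580,380),sc=1.6)
print(robot.get_obs())
E
```

```text
wrist scissors_grip [([394.6, 174.7], 0.84)]
wrist scissors_eye [([392.7, 204.5], 0.68)]
wrist scissors_point [([377.3, 153.4], 0.71)]
wrist hook_root [([425.3, 211.4], 0.69)]
wrist slot_mouth [([180.9, 125.2], 0.85)]
scene scissors_grip [([249.8, 174.2], 0.72)]
scene scissors_eye [([258.9, 162.4], 0.65)]
scene scissors_point [([266.1, 196.4], 0.83)]
scene hook_root [([242.1, 151.3], 0.69)]
scene slot_mouth [([248.1, 174.7], 0.69), ([344.5, 244.3], 0.64)]
top scissors_grip []
top scissors_eye [([257.9, 185.2], 0.71)]
top scissors_point [([267.0, 185.9], 0.45), ([328.5, 250.4], 0.16)]
top hook_root [([241.5, 187.7], 0.56)]
top slot_mouth [([362.0, 215.1], 0.61)]
scissors_grip (array([0.5541, 0.0685, 0.1384]), [np.float64(0.00045641448070383745), np.float64(0.0007240670279614837), np.float64(0.0007806952621028372)]) wr only [0.5563 0.0686 0.1371]
scissors_eye (array([0.585 , 0.0704, 0.1568]), [np.float64(0.0009464366938582361), np.float64(0.003260389903372489), np.float64(0.003970447715470567), np.float64(0.004297428462782246)]) wr only [0.5883 0.0696 0.1569]
scissors_point (array([0.6
[... 417 characters left out ...]
 (array([ 0.4435, -0.1108,  0.2107]), [np.float64(0.04179403342356671), np.float64(0.023722549317526917), np.float64(0.06604195063996754), np.float64(0.08683489209888431)]) wr only [ 0.5188 -0.1827  0.0895]
{'time': 5.2, 'joints': array([-0.6493, -0.4045,  2.1936,  0.538 ,  0.8497, -2.4624]), 'qd': array([-0.0014, -0.0014,  0.0013,  0.0012, -0.0018, -0.0005]), 'joint_efforts': array([  0.0192,  -7.8019, -31.3043,   2.0637,  -2.1648,  -0.0082]), 'tcp_pos': array([ 0.4531, -0.0276,  0.2785]), 'eef_rot': array([0.0066, 0.9414, 0.0031, 0.3371]), 'ft_force': array([-0.331 ,  0.1455, -0.1619]), 'torque': array([-0.0076,  0.349 ,  0.0005]), 'grasp_force': 0.0, 'gripper_width': 0.028067261578124836}
```

View pics/w2.png

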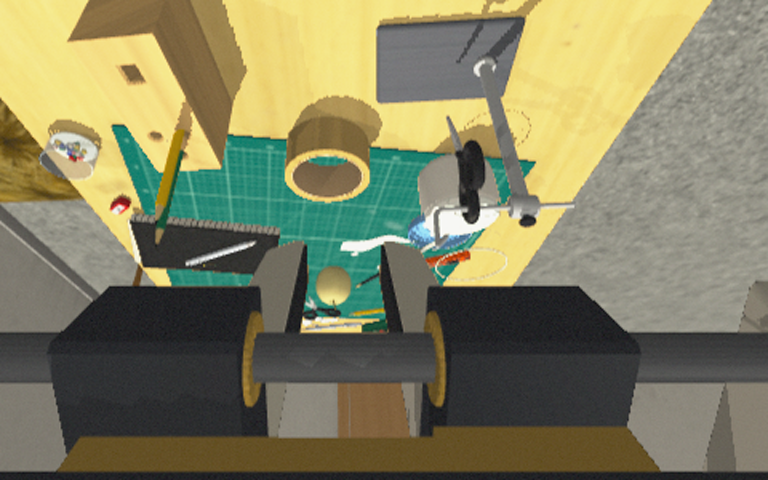

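```bash
python3 - <<'E'
from h import *
np.set_printoptions(precision=4,suppress=True)
c=load('w2.pkl'); c1=load('w1.pkl')
def cz(u,z): o,d=ray(c,u); return o+d*(z-o[2])/d[2]
for z in(.165,.17,.175):
  print(z,'root',cz((425.3,211.4),z),'boss',cz((420,208),z),'bend',cz((373,210.5),z),'eye wire',cz((393,209),z))
print('tip',cz((375,232),.2))
print('post foot',cz((100+485/1.6,80+66/1.6),.01))
for a in [(377,26),(525,17),(516,98),(377,103)]: print('plate',cz((100+a[0]/1.6,80+a[1]/1.6),.01))
for a in [(120,68),(140,64),(147,80),(127,84)]: print('slot',cz((100+a[0]/1.6,80+a[1]/1.6),.085))
for a in [(70,38),(155,0),(222,170),(155,165)]: print('blk',cz((100+a[0]/1.6,80+a[1]/1.6),.085))
print(cz(c['d']['slot_mouth'],.085))
o,d=ray(c1,c1['d']['slot_mouth']); print(o+d*(.085-o[2])/d[2])
t=load('t.pkl'); o,d=ray(t,t['d']['slot_mouth']); print(o+d*(.085-o[2])/d[2])
E
```

```text
0.165 root [0.5946 0.1102 0.165 ] boss [0.5867 0.1014 0.165 ] bend [0.5908 0.0447 0.165 ] eye wire [0.5881 0.0688 0.165 ]
0.17 root [0.5867 0.1067 0.17  ] boss [0.579  0.0981 0.17  ] bend [0.583  0.0429 0.17  ] eye wire [0.5804 0.0663 0.17  ]
0.175 root [0.5788 0.1032 0.175 ] boss [0.5713 0.0948 0.175 ] bend [0.5753 0.0411 0.175 ] eye wire [0.5726 0.0639 0.175 ]
tip [0.5816 0.0412 0.2   ]
post foot [0.5832 0.1087 0.01  ]
plate [0.5377 0.0041 0.01  ]
plate [0.531  0.1303 0.01  ]
plate [0.6251 0.1504 0.01  ]
plate [0.6292 0.0087 0.01  ]
slot [ 0.517  -0.1907  0.085 ]
slot [ 0.5135 -0.1746  0.085 ]
slot [ 0.5288 -0.1749  0.085 ]
slot [ 0.5324 -0.1916  0.085 ]
blk [ 0.4903 -0.2146  0.085 ]
blk [ 0.4626 -0.1462  0.085 ]
blk [ 0.6412 -0.143   0.085 ]
blk [ 0.6321 -0.2042  0.085 ]
[ 0.5211 -0.1853  0.085 ]
[ 0.525  -0.1878  0.085 ]
[ 0.5215 -0.1863  0.085 ]
```

```bash
python3 - <<'E'
from h import *
rows([.516,.067,.185],tgtR(np.radians(50),.045),8)
E
```

```text
row [ 0.0524  0.0789 -0.0779] [-0.0004 -0.0004  0.0022] mm/row 18.390317366060387 deg/row 0.40958585168326067
```

step_arm:
  increments:
    - [0.052,0.079,-0.078,0,0,0.002]
    - [0.052,0.079,-0.078,0,0,0.002]
    - [0.052,0.079,-0.078,0,0,0.002]
    - [0.052,0.079,-0.078,0,0,0.002]
    - [0.052,0.079,-0.078,0,0,0.002]
    - [0.052,0.079,-0.078,0,0,0.002]
    - [0.052,0.079,-0.078,0,0,0.002]
    - [0.052,0.079,-0.078,0,0,0.002]
    - [0,0,0,0,0,0]
    - [0,0,0,0,0,0]

```text
time: 6.2
tcp_pos: [0.5154, 0.0675, 0.1846]
eef_rot: [-0.018, 0.941, 0.012, 0.336]
ft_force: [-0.6, -0.2, -0.3]
gripper_width: 0.0278
grasp_force: 0.0
```

```bash
python3 - <<'E'
from h import *
np.set_printoptions(precision=4,suppress=True)
c=look(); dump(c,'w3.pkl'); save(c,'w3.png',crop=(200,100,520,340),sc=2.4)
c2=load('w2.pkl');c1=load('w1.pkl')
for q in ('scissors_grip','scissors_eye','hook_root'):
    if q in c['d']: print(q,tri([ray(x,x['d'][q]) for x in (c1,c2,c)]))
rows([.5665,.069,.123],tgtR(np.radians(50),.045),10)
print(robot.get_obs()['joints'])
E
```

```text
wrist scissors_grip [([313.6, 217.4], 0.85), ([346.4, 128.5], 0.16)]
wrist scissors_eye [([313.0, 253.3], 0.59), ([312.3, 177.3], 0.26)]
wrist scissors_point [([309.6, 174.4], 0.65)]
wrist hook_root []
wrist slot_mouth []
scissors_grip (array([0.555 , 0.0685, 0.139 ]), [np.float64(0.0008344584060638759), np.float64(0.0008478475565255762), np.float64(0.001487184910719157)])
scissors_eye (array([0.5879, 0.0694, 0.1573]), [np.float64(0.0012273427529265106), np.float64(0.0010215416713907632), np.float64(0.0003200690123455822)])
row [ 0.0338  0.0015 -0.0417] [-0.0003 -0.0003  0.0002] mm/row 8.064086467961738 deg/row 0.0840672181361664
[-0.2036 -0.1067  2.2591  0.4809  0.3536 -2.2088]
```

View pics/w3.png

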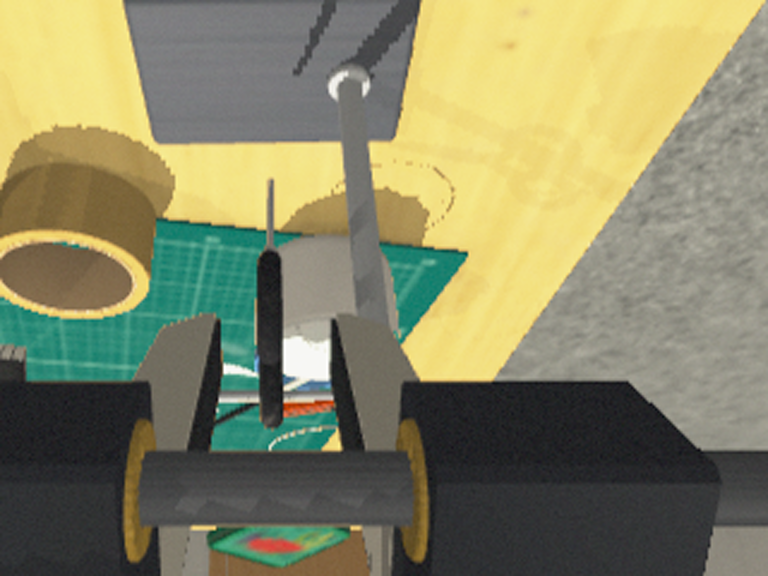

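The scissors' free ring lies midway between the fingers. Joint 5 is near its limit, so I'll fit the kinematics before committing to a pitch.

```bash
cat > kin.py <<'E'
import numpy as np
from scipy.spatial.transform import Rotation as R
from scipy.optimize import least_squares
D=[([1.0862,.2586,1.535,0,1.348,-.2028],[.1529,.5283,.2186],[.1404,.9901,0,0]),
([-.02365827,-.44050705,2.1933618,.01894556,.75798799,-1.58441882],[.3991,.1062,.2725],[.009,.951,.003,.31]),
([-.6493,-.4045,2.1936,.538,.8497,-2.4624],[.4531,-.0276,.2785],[.0066,.9414,.0031,.3371]),
([-.2036,-.1067,2.2591,.4809,.3536,-2.2088],[.5154,.0675,.1846],[-.018,.941,.012,.336])]
def fk(q,p):
    h,d,a,b,e,L,c,r0=p
    R1=R.from_euler('z',q[0]);R2=R1*R.from_euler('y',q[1]);R3=R1*R.from_euler('y',q[1]+q[2])
    Rt=R3*R.from_euler('z',q[3])*R.from_euler('y',q[4])*R.from_euler('z',q[5]+c)
    return np.array([0,0,h])+R1.apply([r0,d,0])+R2.apply([0,0,a])+R3.apply([e,0,b])+Rt.apply([0,0,L]),Rt
def res(p):
    o=[]
    for q,t,w in D:
        x,Rt=fk(q,p); o+=list((x-t)*10)+list((Rt*R.from_quat(w).inv()).as_rotvec())
    return o
lo=np.array([-3.14,-.91,.19,-1.22,.22,-3.12]);hi=np.array([3.14,2.08,2.58,4.36,2.71,3.12])
best=min((least_squares(res,[.3,d,.4,.4,0,.3,c,0]) for d in(-.1,.1) for c in(0,1.57,3.14,-1.57)),key=lambda s:s.cost)
P=best.x
def ik(x,Rt,q0):
    f=lambda q:np.r_[(fk(q,P)[0]-x)*10,(fk(q,P)[1]*Rt.inv()).as_rotvec()]
    s=least_squares(f,np.clip(q0,lo+.01,hi-.01),bounds=(lo,hi)); return s.x,np.sqrt(2*s.cost)
E
python3 - <<'E'
from kin import *; from h import tgtR
np.set_printoptions(precision=3,suppress=True)
print(best.cost,P)
g=np.array([.555,.0685,.1385]); q0=np.array(D[3][0])
for b in (45,50,55,60,65):
    Rt=tgtR(np.radians(b),.045)
    q,e=ik(g+Rt.apply([0,0,.019]),Rt,q0); print(b,'grip',q,round(e,4))
    # upright: eye centred, tool turned +.3 about y, lifted ; then leaned
    for ln in (0,-.35,-.7):
        R2=R.from_euler('z',.045)*R.from_euler('x',ln)*R.from_euler('y',.3)*R.from_euler('z',-.045)*Rt
        e0=np.array([.586,.04,.19]); gp=e0+(R.from_euler('x',ln)).apply([-.039,0,-.006])
        q,e=ik(gp+R2.apply([0,0,.019]),R2,q); print('   lean',ln,q,round(e,4))
    R2=R.from_euler('y',.3)*Rt
    for z in(.22,.114): q,e=ik(np.array([.485,-.186,z])+R2.apply([0,0,.019]),R2,q); print('   slot',q,round(e,4))
E
```

```text
3.007029102184063e-05 [ 0.222  0.111  0.534  0.429  0.06   0.367  1.57  -0.003]
45 grip [-0.217  0.116  2.273  1.361  0.22  -3.12 ] 0.0698
   lean 0 [-0.207  0.056  2.032  0.21   0.592 -1.969] 0.0
   lean -0.35 [ 0.065  0.114  2.02  -0.6    0.587 -1.202] 0.0
   lean -0.7 [ 0.287  0.255  2.004 -1.12   0.832 -0.729] 0.0
   slot [-0.846 -0.005  1.994  0.491  0.903 -2.715] 0.0
   slot [-0.846  0.155  2.138  0.662  0.646 -2.952] 0.0
50 grip [-0.193  0.116  2.234  0.951  0.22  -2.697] 0.0345
   lean 0 [-0.19   0.09   1.957  0.138  0.712 -1.892] 0.0
   lean -0.35 [ 0.075  0.146  1.946 -0.527  0.709 -1.267] 0.0
   lean -0.7 [ 0.291  0.283  1.929 -1.004  0.918 -0.832] 0.0
   slot [-0.79   0.025  1.928  0.37   0.955 -2.581] 0.0
   slot [-0.79   0.171  2.073  0.483  0.69  -2.744] 0.0
55 grip [-0.147  0.122  2.174  0.428  0.267 -2.143] 0.0
   lean 0 [-0.174  0.129  1.882  0.09   0.829 -1.84 ] 0.0
   lean -0.35 [ 0.081  0.183  1.871 -0.475  0.829 -1.311] 0.0
   lean -0.7 [ 0.29   0.316  1.855 -0.912  1.009 -0.914] 0.0
   slot [-0.739  0.061  1.862  0.267  1.019 -2.468] 0.0
   slot [-0.739  0.195  2.007  0.335  0.753 -2.574] 0.0
60 grip [-0.134  0.136  2.1    0.231  0.399 -1.939] 0.0
   lean 0 [-0.16   0.172  1.807  0.056  0.944 -1.803] 0.0
   lean -0.35 [ 0.084  0.224  1.796 -0.437  0.945 -1.344] 0.0
   lean -0.7 [ 0.286  0.352  1.78  -0.838  1.102 -0.979] 0.0
   slot [-0.692  0.101  1.797  0.18   1.092 -2.374] 0.0
   slot [-0.692  0.225  1.94   0.217  0.829 -2.438] 0.0
65 grip [-0.122  0.159  2.026  0.139  0.53  -1.842] 0.0
   lean 0 [-0.148  0.219  1.733  0.03   1.056 -1.776] 0.0
   lean -0.35 [ 0.086  0.268  1.722 -0.407  1.059 -1.369] 0.0
   lean -0.7 [ 0.279  0.391  1.706 -0.777  1.195 -1.032] 0.0
   slot [-0.649  0.145  1.731  0.106  1.17  -2.298] 0.0
   slot [-0.649  0.261  1.873  0.123  0.914 -2.331] 0.0
```

```bash
python3 - <<'E'
from h import *
g=np.array([.555,.0687,.1385]);Rt=tgtR(np.radians(58),.045)
p=g-Rt.apply([0,0,.051]);rows(p,Rt,5); print((g+Rt.apply([0,0,.019])-p)/8/.15, g+Rt.apply([0,0,.019]))
E
```

```text
row [ 0.0164  0.0011 -0.0052] [-0.001   0.0083  0.0004] mm/row 2.577145952792568 deg/row 1.5005819678766497
[ 0.03088066  0.00139057 -0.04946947] [0.56505827 0.06915293 0.12238709]
```

step_arm:
  increments:
    - [0.016,0.001,-0.005,-0.001,0.008,0]
    - [0.016,0.001,-0.005,-0.001,0.008,0]
    - [0.016,0.001,-0.005,-0.001,0.008,0]
    - [0.016,0.001,-0.005,-0.001,0.008,0]
    - [0.016,0.001,-0.005,-0.001,0.008,0]
    - [0,0,0,0,0,0]
    - [0.031,0.001,-0.049,0,0,0]
    - [0.031,0.001,-0.049,0,0,0]
    - [0.031,0.001,-0.049,0,0,0]
    - [0.031,0.001,-0.049,0,0,0]
    - [0.031,0.001,-0.049,0,0,0]
    - [0.031,0.001,-0.049,0,0,0]
    - [0.031,0.001,-0.049,0,0,0]
    - [0.031,0.001,-0.049,0,0,0]
    - [0,0,0,0,0,0]
    - [0,0,0,0,0,0]

```text
time: 8.1
tcp_pos: [0.5647, 0.0693, 0.122]
eef_rot: [-0.019, 0.961, 0.005, 0.277]
ft_force: [-0.1, -1.1, 0.6]
gripper_width: 0.028
grasp_force: 0.0
```

```bash
python3 - <<'E'
from h import *
c=look(); save(c,'w4.png',crop=(200,100,520,340),sc=2.4)
print(robot.get_obs()['joints'])
E
```

```text
wrist scissors_grip [([312.2, 263.1], 0.68)]
wrist scissors_eye [([312.1, 318.1], 0.59)]
wrist scissors_point [([313.3, 206.0], 0.95)]
wrist hook_root [([314.5, 261.6], 0.47), ([313.3, 317.1], 0.17)]
wrist slot_mouth []
[-0.13487377  0.128855    2.13531311  0.28382593  0.33445618 -1.9880325 ]
```

View pics/w4.png

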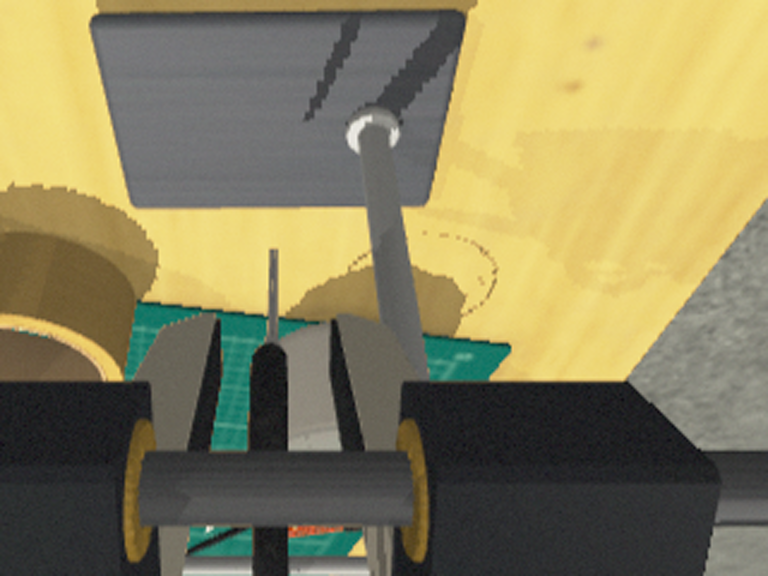

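The black ring lies centred between the fingers at about (313,263), so I'll close on it.

step_arm:
  increments:
    - [0,0,0,0,0,0]
    - [0,0,0,0,0,0]
    - [0,0,0,0,0,0]
    - [0,0,0,0,0,0]
    - [0,0,0,0,0,0]
    - [0,0,0,0,0,0]
  hand: 0
  grip_force: 25

```text
time: 9.0
tcp_pos: [0.5647, 0.0692, 0.1223]
eef_rot: [-0.019, 0.961, 0.005, 0.277]
ft_force: [0.8, 0.7, -0.2]
gripper_width: 0.0083
grasp_force: 24.6
```

step_arm:
  increments:
    - [0,0,0.015,0,0,0]
    - [0,0,0.015,0,0,0]
    - [0,0,0.015,0,0,0]
    - [0,0,0.015,0,0,0]
    - [0,0,0,0,0,0]
    - [0,0,0,0,0,0]

```text
time: 9.6
tcp_pos: [0.5647, 0.0692, 0.1314]
eef_rot: [-0.019, 0.961, 0.005, 0.277]
ft_force: [0.5, -0.3, -1.1]
gripper_width: 0.0081
grasp_force: 24.6
```

```bash
python3 - <<'E'
from h import *
np.set_printoptions(precision=4,suppress=True)
c=look('scene'); t=look('top');w=look('wrist')
for q in ('scissors_eye','scissors_point','scissors_grip'):
    L=[x for x in (c,t,w) if q in x['d']]; print(q,tri([ray(x,x['d'][q]) for x in L]))
save(c,'s5.png',crop=(200,120,320,220),sc=6)
o=robot.get_obs();print(o['ft_force'],o['torque'])
E
```

```text
scene scissors_grip [([265.6, 194.2], 0.51), ([247.9, 168.3], 0.37)]
scene scissors_eye []
scene scissors_point [([331.4, 210.1], 0.72), ([265.3, 191.8], 0.52)]
scene hook_root []
scene slot_mouth [([344.1, 243.8], 0.9)]
top scissors_grip [([260.5, 196.8], 0.62), ([328.6, 251.6], 0.17)]
top scissors_eye [([259.3, 183.7], 0.57)]
top scissors_point [([265.5, 185.8], 0.48)]
top hook_root [([241.2, 184.6], 0.89), ([358.7, 202.1], 0.47)]
top slot_mouth [([363.0, 214.3], 0.66)]
wrist scissors_grip [([314.9, 259.6], 0.63)]
wrist scissors_eye [([311.8, 316.4], 0.9)]
wrist scissors_point [([317.5, 203.8], 0.73)]
wrist hook_root []
wrist slot_mouth []
scissors_eye (array([0.5845, 0.0684, 0.1683]), [np.float64(0.00025080799950173244), np.float64(0.00025080799950172447)])
scissors_point (array([ 0.6725,  0.0423, -0.0059]), [np.float64(0.09287036998137126), np.float64(0.06848117911988616), np.float64(0.03511858923089633)])
scissors_grip (array([0.5753, 0.064 , 0.1068]), [np.float64(0.02906901496896153), np.float64(0.016857318464853305), np.float64(0.025757814864743434)])
[-0.1806 -0.2261 -0.8577] [-0.0325  0.38   -0.0101]
```

View pics/s5.png

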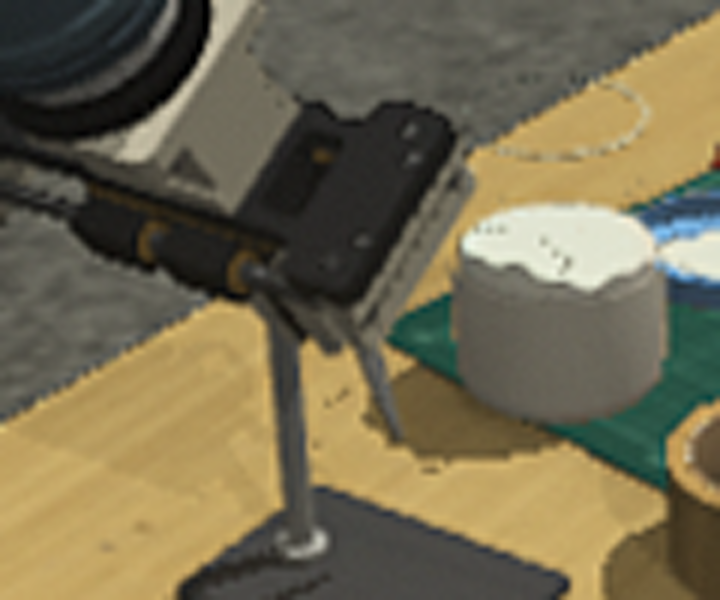

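step_arm:
  increments:
    - [-0.012,0,0.009,0,0.0175,0]
    - [-0.012,0,0.009,0,0.0175,0]
    - [-0.012,0,0.009,0,0.0175,0]
    - [-0.012,0,0.009,0,0.0175,0]
    - [0,0,0,0,0,0]
    - [0,0,0,0,0,0]

```text
time: 11.1
tcp_pos: [0.5576, 0.0693, 0.1365]
eef_rot: [-0.018, 0.985, 0.007, 0.17]
ft_force: [-0.7, -0.1, -0.2]
gripper_width: 0.0081
grasp_force: 24.6
```

step_arm:
  increments:
    - [0.001,-0.02,-0.007,0,0,0]
    - [0.001,-0.02,-0.006,0,0,0]
    - [0.001,-0.02,0,0,0,0]
    - [0.001,-0.02,0,0,0,0]
    - [0,0,0,0,0,0]
    - [0,0,0,0,0,0]

```text
time: 11.7
tcp_pos: [0.5582, 0.057, 0.1348]
eef_rot: [-0.018, 0.985, 0.007, 0.17]
ft_force: [-0.0, 0.1, -1.0]
gripper_width: 0.0081
grasp_force: 24.6
```

step_arm:
  increments:
    - [0,-0.007,0,0,0,0]
    - [0,-0.007,0,0,0,0]
    - [0,-0.007,0,0,0,0]
    - [0,-0.007,0,0,0,0]
    - [0,-0.003,0,0,0,0]
    - [0,0,0,0,0,0]

```text
time: 12.3
tcp_pos: [0.5581, 0.0525, 0.1348]
eef_rot: [-0.018, 0.985, 0.007, 0.17]
ft_force: [-0.5, -0.2, -1.2]
gripper_width: 0.0081
grasp_force: 24.6
```

step_arm:
  increments:
    - [0,-0.004,0,0,0,0]
    - [0,-0.004,0,0,0,0]
    - [0,0,0,0,0,0]

```text
time: 12.6
tcp_pos: [0.5581, 0.0513, 0.1348]
eef_rot: [-0.018, 0.985, 0.007, 0.17]
ft_force: [0.3, 1.0, 0.2]
gripper_width: 0.0083
grasp_force: 24.6
```

step_arm:
  increments:
    - [0,-0.004,0,0,0,0]
    - [0,-0.004,0,0,0,0]
    - [0,0,0,0,0,0]

```text
time: 12.9
tcp_pos: [0.5581, 0.0501, 0.1348]
eef_rot: [-0.018, 0.985, 0.007, 0.17]
ft_force: [-0.8, 0.5, -0.2]
gripper_width: 0.0081
grasp_force: 24.6
```

step_arm:
  increments:
    - [0,-0.004,0,0,0,0]
    - [0,-0.004,0,0,0,0]
    - [0,0,0,0,0,0]

```text
time: 13.2
tcp_pos: [0.5581, 0.0489, 0.1348]
eef_rot: [-0.018, 0.985, 0.007, 0.17]
ft_force: [-0.4, -0.7, -1.1]
gripper_width: 0.0082
grasp_force: 24.6
```

step_arm:
  increments:
    - [0,-0.004,0,0,0,0]
    - [0,-0.003,0,0,0,0]
    - [0,0,0,0,0,0]

```text
time: 13.5
tcp_pos: [0.5581, 0.0479, 0.1348]
eef_rot: [-0.018, 0.985, 0.007, 0.17]
ft_force: [-0.3, -0.2, -0.6]
gripper_width: 0.0084
grasp_force: 24.6
```

step_arm:
  increments:
    - [0,-0.004,0,0,0,0]
    - [0,-0.003,0,0,0,0]
    - [0,0,0,0,0,0]

```text
time: 13.8
tcp_pos: [0.5581, 0.0469, 0.1347]
eef_rot: [-0.018, 0.985, 0.007, 0.17]
ft_force: [-0.4, 0.8, -0.8]
gripper_width: 0.0081
grasp_force: 24.5
```

```bash
cat > f.py <<'E'
from station import robot; import numpy as np
a=[]
for i in range(6): robot.snapshot('top'); o=robot.get_obs(); a.append(np.r_[o['ft_force'],o['torque']])
print(np.round(np.mean(a,0),3),np.round(np.std(a,0),3),np.round(o['tcp_pos'],4))
E
python3 f.py
```

```text
[-0.211  0.78  -0.546  0.123  0.248  0.099] [0.569 0.172 0.613 0.02  0.039 0.026] [0.5581 0.0469 0.1348]
```

step_arm:
  increments:
    - [0,-0.004,0,0,0,0]
    - [0,0,0,0,0,0]

```text
time: 14.3
tcp_pos: [0.558, 0.0464, 0.1347]
eef_rot: [-0.018, 0.985, 0.007, 0.17]
ft_force: [-0.4, 1.9, -0.2]
gripper_width: 0.008
grasp_force: 24.3
```

```bash
python3 f.py
```

```text
[-0.103  1.705 -1.295  0.248  0.243  0.155] [0.399 0.507 0.58  0.029 0.035 0.03 ] [0.5581 0.0463 0.1347]
```

```bash
cat > plan.py <<'E'
import numpy as np, heapq
H=[(-65,0),(0,0),(2,30),(-5,23)]
def sd(p,a,b):
    a=np.array(a,float);b=np.array(b,float);d=b-a;t=np.clip(((p-a)@d)/(d@d),0,1);return np.linalg.norm(p-a-t[...,None]*d,axis=-1)
S=np.arange(-22,32.1,.75);Z=np.arange(-12,50.1,.75);T=np.arange(0,1.01,.05)
s,z,t=np.meshgrid(S,Z,T,indexing='ij');E=np.stack([s,z],-1);ax=np.stack([-np.sin(t),np.cos(t)],-1)
C=np.full(s.shape,99.)
for k in (16.5,-16.5,-24,-32):
    p=E+k*ax
    for a,b in zip(H,H[1:]): C=np.minimum(C,sd(p,a,b)-6)
idx=lambda e:(int(round((e[0]+22)/.75)),int(round((e[1]+12)/.75)),int(round(e[2]/.05)))
st=idx((-9,-3,0)); print('start clr',C[st])
w=np.where(C>.1,1/np.clip(C,.1,4)**2,np.inf)
D={st:0};pr={};q=[(0,st)];goal=None
mv=[(i,j,k) for i in(-1,0,1) for j in(-1,0,1) for k in(-1,0,1) if (i,j,k)!=(0,0,0)]
while q:
    d,n=heapq.heappop(q)
    if d>D[n]:continue
    if Z[n[1]]>47 : goal=n;break
    for m in mv:
        u=tuple(np.add(n,m))
        if min(u)<0 or any(u[i]>=C.shape[i] for i in range(3)) or not np.isfinite(w[u]):continue
        nd=d+w[u]*np.linalg.norm(m)
        if nd<D.get(u,1e18):D[u]=nd;pr[u]=n;heapq.heappush(q,(nd,u))
path=[goal]
while path[-1]!=st:path.append(pr[path[-1]])
for n in path[::-1]:print('s %.1f z %.1f th %.2f clr %.2f'%(S[n[0]],Z[n[1]],T[n[2]],C[n]))
E
python3 plan.py
```

```text
start clr 4.127519352244581
s -9.2 z -3.0 th 0.00 clr 4.13
s -9.2 z -3.0 th 0.05 clr 4.79
s -9.2 z -3.0 th 0.10 clr 5.25
s -9.2 z -2.2 th 0.15 clr 5.18
s -9.2 z -1.5 th 0.20 clr 5.23
s -9.2 z -0.8 th 0.25 clr 5.39
s -9.2 z 0.0 th 0.30 clr 5.65
s -8.5 z 0.8 th 0.35 clr 5.38
s -7.8 z 1.5 th 0.40 clr 5.13
s -7.0 z 2.2 th 0.45 clr 4.91
s -6.2 z 3.0 th 0.50 clr 4.70
s -5.5 z 3.8 th 0.55 clr 4.49
s -4.8 z 4.5 th 0.60 clr 4.20
s -4.0 z 5.2 th 0.65 clr 3.90
s -3.2 z 6.0 th 0.70 clr 3.90
s -2.5 z 6.8 th 0.75 clr 3.69
s -2.5 z 7.5 th 0.80 clr 4.16
s -2.5 z 8.2 th 0.85 clr 4.24
s -2.5 z 9.0 th 0.85 clr 4.07
s -2.5 z 9.8 th 0.90 clr 4.44
s -2.5 z 10.5 th 0.90 clr 4.39
s -2.5 z 11.2 th 0.90 clr 4.34
s -2.5 z 12.0 th 0.90 clr 4.29
s -2.5 z 12.8 th 0.90 clr 4.24
s -2.5 z 13.5 th 0.90 clr 4.19
s -2.5 z 14.2 th 0.90 clr 4.14
s -2.5 z 15.0 th 0.90 clr 4.09
s -2.5 z 15.8 th 0.90 clr 4.04
s -1.8 z 16.5 th 0.90 clr 4.38
s -1.8 z 17.2 th 0.90 clr 4.67
s -1.8 z 18.0 th 0.90 clr 4.64
s -1.8 z 18.8 th 0.90 clr 4.59
s -1.8 z 19.5 th 0.90 clr 4.54
s -1.8 z 20.2 th 0.90 clr 4.49
s -1.8 z 21.0 th 0.90 clr 4.44
s
[... 383 characters left out ...]
8 th 0.90 clr 4.54
s -1.0 z 31.5 th 0.90 clr 4.49
s -1.0 z 32.2 th 0.90 clr 4.44
s -1.0 z 33.0 th 0.90 clr 4.39
s -1.0 z 33.8 th 0.90 clr 4.34
s -1.0 z 34.5 th 0.90 clr 4.29
s -1.0 z 35.2 th 0.90 clr 4.24
s -1.0 z 36.0 th 0.90 clr 4.19
s -1.0 z 36.8 th 0.90 clr 4.14
s -1.0 z 37.5 th 0.90 clr 4.09
s -1.0 z 38.2 th 0.90 clr 4.04
s -1.0 z 39.0 th 0.90 clr 3.99
s -1.0 z 39.8 th 0.90 clr 3.94
s -1.0 z 40.5 th 0.90 clr 3.93
s -1.0 z 41.2 th 0.90 clr 3.97
s -1.0 z 42.0 th 0.90 clr 4.08
s -1.0 z 42.8 th 0.90 clr 4.23
s -1.0 z 43.5 th 0.90 clr 4.44
s -1.0 z 44.2 th 0.90 clr 4.70
s -1.0 z 45.0 th 0.90 clr 5.00
s -1.0 z 45.8 th 0.90 clr 5.34
s -1.0 z 46.5 th 0.90 clr 5.73
s -1.0 z 47.2 th 0.90 clr 6.14
```

```bash
cat > seg.py <<'E'
from h import *; from kin import ik,fk,P
np.set_printoptions(precision=4,suppress=True)
o=robot.get_obs(); tcp=o['tcp_pos']; R0=R.from_quat(o['eef_rot']); zt=R0.apply([0,0,1])
eye=tcp-.019*zt+np.array([.0384,.0018,.0091]); rel=tcp-eye; print('eye',eye,'zt',zt)
hd=np.array([.045,-1,0]);ax=np.array([1,.045,0]);ax/=np.linalg.norm(ax)
W=[(-5.1,-3,0),(-9.2,-3,0),(-9.2,0,.3),(-4.8,4.5,.6),(-2.5,7.5,.8),(-1.5,27,.8),(-1,48,.8),(-1,78,.8)]
N=[0,2,6,6,4,8,8,4]; B=eye-hd*W[0][0]/1e3-np.array([0,0,W[0][1]/1e3]); q=o['joints']; pt,pth=tcp,0
for (s,z,t),n in list(zip(W,N))[1:]:
    Rl=R.from_rotvec(-t*ax); E=B+hd*s/1e3+[0,0,z/1e3]; T=E+Rl.apply(rel); q,e=ik(T,Rl*R0,q)
    print((s,z,t),n,'row',(T-pt)/n/.15,-(t-pth)*ax/n/np.pi,'T',T,'q',q,round(e,4)); pt,pth=T,t
E
python3 seg.py
```

```text
eye [0.5901 0.0477 0.1617] zt [ 0.3345  0.0206 -0.9422]
(-9.2, -3, 0) 2 row [-0.0006  0.0137  0.    ] [0. 0. 0.] T [0.5579 0.0504 0.1347] q [-0.1585  0.163   1.9393  0.1127  0.7084 -1.8395] 0.0
(-9.2, 0, 0.3) 6 row [ 0.0004 -0.0089  0.0047] [-0.0159 -0.0007 -0.    ] T [0.5582 0.0424 0.1389] q [ 0.0599  0.2028  1.9196 -0.4374  0.716  -1.3111] 0.0
(-4.8, 4.5, 0.6) 6 row [ 0.0006 -0.013   0.0089] [-0.0159 -0.0007 -0.    ] T [0.5588 0.0308 0.1469] q [ 0.2394  0.2987  1.8969 -0.8607  0.8754 -0.9256] 0.0
(-2.5, 7.5, 0.8) 4 row [ 0.0005 -0.0107  0.0108] [-0.0159 -0.0007 -0.    ] T [0.5591 0.0244 0.1534] q [ 0.3342  0.3867  1.8816 -1.0512  1.02   -0.7635] 0.0
(-1.5, 27, 0.8) 8 row [ 0.     -0.0008  0.0162] [-0. -0. -0.] T [0.5591 0.0234 0.1729] q [ 0.3323  0.3566  1.8657 -1.0282  1.0419 -0.8106] 0.0
(-1, 48, 0.8) 8 row [ 0.     -0.0004  0.0175] [-0. -0. -0.] T [0.5591 0.0229 0.1939] q [ 0.3313  0.3264  1.846  -1.0045  1.0675 -0.8599] 0.0
(-1, 78, 0.8) 4 row [0.   0.   0.05] [-0. -0. -0.] T [0.5591 0.0229 0.2239] q [ 0.3313  0.2869  1.8138 -0.973   1.107  -0.9276] 0.0
```

step_arm:
  increments:
    - [-0.009,0.014,0,0,0,0]
    - [-0.009,0.014,0,0,0,0]
    - [0,-0.009,0.005,-0.016,-0.0007,0]
    - [0,-0.009,0.005,-0.016,-0.0007,0]
    - [0,-0.009,0.005,-0.016,-0.0007,0]
    - [0.001,-0.009,0.005,-0.016,-0.0007,0]
    - [0.001,-0.009,0.004,-0.016,-0.0007,0]
    - [0.001,-0.009,0.004,-0.016,-0.0007,0]
    - [0,0,0,0,0,0]
    - [0,0,0,0,0,0]

```text
time: 15.6
tcp_pos: [0.5558, 0.0429, 0.1389]
eef_rot: [-0.044, 0.974, -0.14, 0.172]
ft_force: [0.1, -0.3, -0.3]
gripper_width: 0.0081
grasp_force: 24.5
```

```bash
python3 f.py
```

```text
[ 0.057 -0.119 -0.811  0.199  0.239  0.008] [0.42  0.43  0.362 0.027 0.016 0.033] [0.556  0.0419 0.1391]
```

step_arm:
  increments:
    - [0.001,-0.013,0.009,-0.016,-0.0007,0]
    - [0.001,-0.013,0.009,-0.016,-0.0007,0]
    - [0.001,-0.013,0.009,-0.016,-0.0007,0]
    - [0.001,-0.013,0.009,-0.016,-0.0007,0]
    - [0,-0.013,0.009,-0.016,-0.0007,0]
    - [0,-0.013,0.009,-0.016,-0.0007,0]
    - [0,0,0,0,0,0]
    - [0,0,0,0,0,0]

```text
time: 16.7
tcp_pos: [0.5565, 0.0309, 0.1468]
eef_rot: [-0.068, 0.941, -0.285, 0.169]
ft_force: [-0.6, 0.0, -1.2]
gripper_width: 0.0078
grasp_force: 24.5
```

```bash
python3 f.py
```

```text
[ 0.001  0.036 -0.572  0.36   0.238  0.012] [0.39  0.404 0.416 0.042 0.043 0.018] [0.5566 0.0303 0.1474]
```

step_arm:
  increments:
    - [0.001,-0.011,0.011,-0.016,-0.0007,0]
    - [0.001,-0.011,0.011,-0.016,-0.0007,0]
    - [0,-0.011,0.01,-0.016,-0.0007,0]
    - [0,-0.011,0.01,-0.016,-0.0007,0]
    - [0,0,0,0,0,0]
    - [0,-0.001,0.016,0,0,0]
    - [0,-0.001,0.016,0,0,0]
    - [0,-0.001,0.016,0,0,0]
    - [0,0,0,0,0,0]

```text
time: 17.9
tcp_pos: [0.5571, 0.0234, 0.1615]
eef_rot: [-0.083, 0.907, -0.379, 0.167]
ft_force: [0.3, -0.6, -0.3]
gripper_width: 0.0081
grasp_force: 24.5
```

```bash
python3 f.py; python3 -c "
from h import *
c=snap('wrist'); save(c,'w6.png',crop=(200,100,520,400),sc=2); print(robot.get_obs()['joints'])"
```

```text
[ 0.065  0.146 -0.81   0.465  0.257 -0.01 ] [0.497 0.324 0.469 0.047 0.035 0.01 ] [0.5567 0.0235 0.1605]
[ 0.33692331  0.37642104  1.88266655 -1.04829371  1.03027763 -0.77267789]
```

View pics/w6.png

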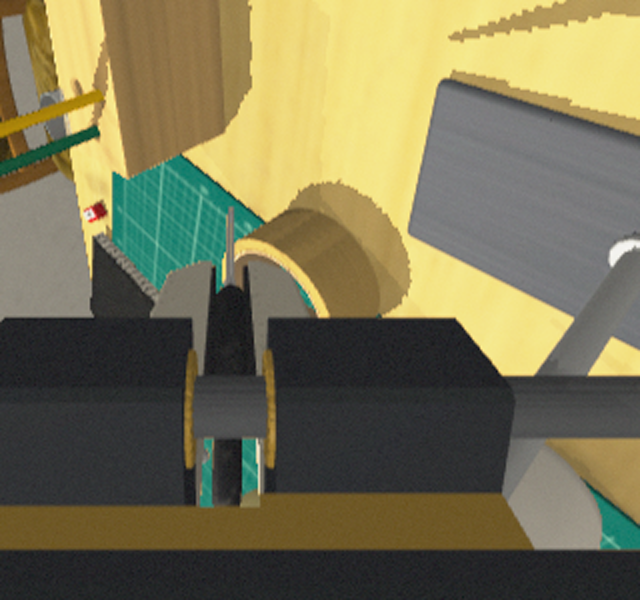

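The scissors are held straight in the pads at the lean, blades outward, and nothing is touching. Continuing the lift.

step_arm:
  increments:
    - [0,-0.001,0.016,0,0,0]
    - [0,-0.001,0.016,0,0,0]
    - [0,-0.001,0.016,0,0,0]
    - [0,-0.001,0.016,0,0,0]
    - [0,0,0,0,0,0]

```text
time: 18.75
tcp_pos: [0.557, 0.023, 0.1707]
eef_rot: [-0.083, 0.906, -0.379, 0.166]
ft_force: [0.9, -0.1, -0.4]
gripper_width: 0.008
grasp_force: 24.5
```

```bash
python3 f.py
```

```text
[-0.18  -0.086 -0.643  0.444  0.237  0.003] [0.574 0.706 0.335 0.016 0.033 0.046] [0.5567 0.023  0.1701]
```

step_arm:
  increments:
    - [0,-0.001,0.016,0,0,0]
    - [0,-0.001,0.016,0,0,0]
    - [0,-0.001,0.016,0,0,0]
    - [0,0,0.016,0,0,0]
    - [0,0,0,0,0,0]

```text
time: 19.55
tcp_pos: [0.5569, 0.0225, 0.1803]
eef_rot: [-0.083, 0.906, -0.379, 0.166]
ft_force: [-0.2, -0.5, -1.2]
gripper_width: 0.0082
grasp_force: 24.5
```

```bash
python3 f.py
```

```text
[-0.311 -0.098 -0.342  0.375  0.207 -0.044] [0.451 0.45  0.565 0.035 0.03  0.027] [0.5568 0.0225 0.1797]
```

step_arm:
  increments:
    - [0,0,0.016,0,0,0]
    - [0,0,0.016,0,0,0]
    - [0,0,0.016,0,0,0]
    - [0,0,0.016,0,0,0]
    - [0,0,0,0,0,0]

```text
time: 20.35
tcp_pos: [0.5568, 0.0223, 0.1899]
eef_rot: [-0.083, 0.906, -0.379, 0.166]
ft_force: [-0.7, -1.5, -0.2]
gripper_width: 0.0083
grasp_force: 24.6
```

```bash
python3 f.py
```

```text
[-0.659 -1.507  0.332  0.098  0.206 -0.235] [0.389 0.509 0.445 0.036 0.033 0.025] [0.5569 0.0224 0.1896]
```

A light push of about 1.5 N outward: the lower bar brushes the tip while the upper bar is already above it. Easing outward.

step_arm:
  increments:
    - [0,-0.01,0,0,0,0]
    - [0,-0.01,0,0,0,0]
    - [0,-0.01,0,0,0,0]
    - [0,0,0,0,0,0]

```text
time: 21.05
tcp_pos: [0.5568, 0.018, 0.1893]
eef_rot: [-0.084, 0.906, -0.379, 0.166]
ft_force: [0.7, 0.2, -1.5]
gripper_width: 0.008
grasp_force: 24.5
```

```bash
python3 f.py
```

```text
[ 0.142 -0.263 -0.403  0.443  0.248  0.007] [0.439 0.706 0.495 0.021 0.025 0.018] [0.5568 0.0181 0.1893]
```

Free again; up in small steps.

step_arm:
  increments:
    - [0,-0.005,0.016,0,0,0]
    - [0,-0.005,0.016,0,0,0]
    - [0,-0.005,0.016,0,0,0]
    - [0,0,0,0,0,0]

```text
time: 21.75
tcp_pos: [0.557, 0.0157, 0.1972]
eef_rot: [-0.083, 0.906, -0.379, 0.166]
ft_force: [0.2, 0.6, -0.9]
gripper_width: 0.0079
grasp_force: 24.5
```

```bash
python3 f.py
```

```text
[ 0.18   0.21  -0.898  0.462  0.256 -0.002] [0.395 0.571 0.701 0.012 0.019 0.029] [0.5567 0.0158 0.1965]
```

step_arm:
  increments:
    - [0,-0.01,0.03,0,0,0]
    - [0,-0.01,0.03,0,0,0]
    - [0,-0.01,0.03,0,0,0]
    - [0,0,0,0,0,0]

```text
time: 22.45
tcp_pos: [0.5572, 0.0112, 0.2112]
eef_rot: [-0.083, 0.906, -0.379, 0.167]
ft_force: [0.2, -0.6, -0.5]
gripper_width: 0.0077
grasp_force: 24.5
```

```bash
python3 f.py; python3 -c "
from h import *
c=look('scene'); t=look('top',('scissors_eye','scissors_point','slot_mouth','block'))"
```

```text
[ 0.201  0.189 -0.876  0.444  0.253  0.01 ] [0.317 0.504 0.46  0.031 0.018 0.016] [0.5567 0.0113 0.2099]
scene scissors_grip [([261.2, 144.8], 0.73), ([274.4, 283.2], 0.57)]
scene scissors_eye [([268.4, 133.4], 0.9), ([261.0, 145.9], 0.66)]
scene scissors_point [([296.8, 175.9], 0.82)]
scene hook_root [([245.5, 152.5], 0.64), ([276.0, 283.1], 0.59)]
scene slot_mouth [([343.5, 245.4], 0.83)]
top scissors_eye [([267.9, 177.5], 0.75)]
top scissors_point [([302.5, 183.8], 0.7)]
top slot_mouth [([361.8, 214.3], 0.96)]
top block [([355.0, 205.1], 0.65), ([266.6, 178.5], 0.25)]
```

```bash
cat > up.py <<'E'
from h import *
from kin import ik
np.set_printoptions(precision=4,suppress=True)
Rt=R.from_euler('z',.015)*R.from_euler('y',.30)*tgtR(np.radians(58),.045)
s=np.array([.522,-.186]);g=np.array([s[0]-.022,s[1]-.0013,.085+.035+.097]); T=g+Rt.apply([0,0,.019])
rows([T[0],T[1],.25],Rt,14); print(T,ik(T,Rt,robot.get_obs()['joints']))
E
python3 up.py
```

```text
row [-0.0247 -0.0943  0.019 ] [ 0.0183  0.0028 -0.0003] mm/row 14.902890748162388 deg/row 3.331635482497485
[ 0.5048 -0.1868  0.1986] (array([-0.6923,  0.1147,  1.7965,  0.2127,  1.0576, -2.4075]), np.float64(4.322850852782845e-13))
```

step_arm:
  increments:
    - [0,-0.05,0.12,0,0,0]
    - [0,-0.1,0.12,0,0,0]
    - [-0.02,-0.1,0.05,0,0,0]
    - [-0.026,-0.097,0,0.023,0.0035,-0.0003]
    - [-0.026,-0.097,0,0.023,0.0035,-0.0003]
    - [-0.026,-0.097,0,0.023,0.0035,-0.0003]
    - [-0.026,-0.097,0,0.023,0.0035,-0.0003]
    - [-0.026,-0.097,0,0.023,0.0035,-0.0003]
    - [-0.026,-0.097,0,0.023,0.0035,-0.0003]
    - [-0.026,-0.097,0,0.023,0.0035,-0.0003]
    - [-0.026,-0.097,0,0.023,0.0035,-0.0003]
    - [-0.026,-0.097,0,0.023,0.0035,-0.0003]
    - [-0.026,-0.097,0,0.023,0.0035,-0.0003]
    - [-0.026,-0.097,0,0.023,0.0035,-0.0003]
    - [-0.026,0,0,0,0,0]
    - [0,0,0,0,0,0]
    - [0,0,0,0,0,0]

```text
time: 25.0
tcp_pos: [0.5064, -0.1854, 0.2532]
eef_rot: [-0.03, 0.991, 0.006, 0.129]
ft_force: [-0.1, 0.5, -1.7]
gripper_width: 0.0084
grasp_force: 24.5
```

```bash
cat > st.py <<'E'
from h import *
np.set_printoptions(precision=4,suppress=True)
Q=('scissors_grip','scissors_eye','scissors_point','slot_mouth')
C=[look(k,Q) for k in('wrist','scene','top')]
for q in Q:
    L=[x for x in C if q in x['d']]
    if len(L)>1: print(q,tri([ray(x,x['d'][q]) for x in L]))
o=robot.get_obs();zt=R.from_quat(o['eef_rot']).apply([0,0,1]);print('tcp',o['tcp_pos'],'grip',o['tcp_pos']-.019*zt,o['time'])
save(C[0],'w7.png',crop=(120,60,520,360),sc=2)
E
python3 st.py; python3 up.py
```

```text
wrist scissors_grip [([315.9, 258.9], 0.88), ([216.1, 59.7], 0.25)]
wrist scissors_eye [([312.7, 318.2], 0.72), ([389.0, 243.2], 0.35)]
wrist scissors_point [([310.8, 204.6], 0.75)]
wrist slot_mouth [([311.8, 163.4], 0.68), ([503.6, 184.3], 0.21)]
scene scissors_grip [([338.1, 158.4], 0.53)]
scene scissors_eye [([348.7, 148.8], 0.75), ([246.6, 152.0], 0.61)]
scene scissors_point [([341.0, 202.9], 0.57)]
scene slot_mouth [([343.0, 243.8], 0.95)]
top scissors_grip []
top scissors_eye [([369.0, 190.1], 0.4), ([329.5, 247.9], 0.4)]
top scissors_point [([367.5, 191.3], 0.72)]
top slot_mouth [([361.6, 214.8], 0.65)]
scissors_grip (array([ 0.4991, -0.1865,  0.2769]), [np.float64(0.0018373688601955112), np.float64(0.0018373688601954858)])
scissors_eye (array([ 0.5441, -0.1841,  0.2774]), [np.float64(0.000544474998624671), np.float64(0.0026064897587868866), np.float64(0.002089912570235859)])
scissors_point (array([ 0.5507, -0.1837,  0.1578]), [np.float64(0.012851740405555217), np.float64(0.015163720803570159), np.float64(0.020565200907905243)])
slot_mouth (array([ 0.525 , -0.1874,  0.0822]), [np.float64(0.0012766223600118591), np.float64(0.002149313381933499), np.float64(0.0029157260294459626)])
tcp [ 0.507  -0.1863  0.2536] grip [ 0.5021 -0.1866  0.2719] 25.75
row [-0.001  -0.0002 -0.0017] [ 0.0002  0.0001 -0.0001] mm/row 0.29872927191803733 deg/row 0.04359253778528911
[ 0.5048 -0.1868  0.1986] (array([-0.6923,  0.1147,  1.7965,  0.2127,  1.0576, -2.4075]), np.float64(1.0257888801935018e-13))
```

View pics/w7.png

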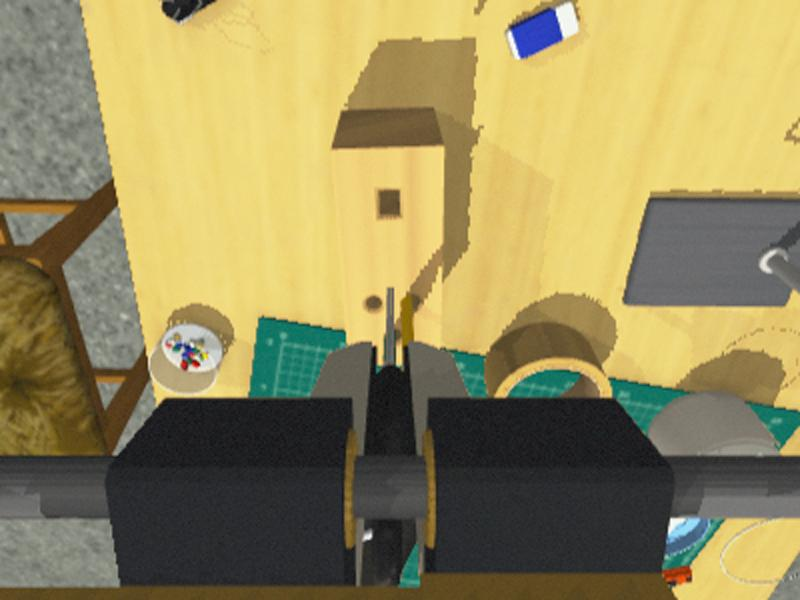

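```bash
python3 - <<'E'
from h import *
np.set_printoptions(precision=4,suppress=True)
c=snap('wrist'); s=snap('scene')
def cz(c,u,z): o,d=ray(c,u); return o+d*(z-o[2])/d[2]
print('slot w',cz(c,(314.5,161.5),.085),'slot s',cz(s,(343.2,244),.085))
for a in [(377,190),(400,190),(403,217),(377,217)]: print('  corner',cz(c,(120+a[0]/2,60+a[1]/2),.085))
for a in [(334,147),(443,147)]: print('  blk front',cz(c,(120+a[0]/2,60+a[1]/2),.085))
for a in [(331,187),(335,250),(443,190),(443,250)]: print('  blk side',cz(c,(120+a[0]/2,60+a[1]/2),.085))
print('point tri',tri([ray(c,(315.2,204.3)),ray(s,(341,203))]))
print('point at z.175',cz(c,(315.2,204.3),.175),cz(s,(341,203),.175))
print('eye at z.277',cz(c,(313,318),.277))
save(s,'s8.png',crop=(290,110,410,210),sc=6)
E
```

```text
slot w [ 0.5235 -0.1852  0.085 ] slot s [ 0.5228 -0.1916  0.085 ]
  corner [ 0.516  -0.1925  0.085 ]
  corner [ 0.5152 -0.1795  0.085 ]
  corner [ 0.5318 -0.1765  0.085 ]
  corner [ 0.5327 -0.1916  0.085 ]
  blk front [ 0.4926 -0.2171  0.085 ]
  blk front [ 0.4889 -0.1578  0.085 ]
  blk side [ 0.5158 -0.2185  0.085 ]
  blk side [ 0.5559 -0.2157  0.085 ]
  blk side [ 0.5138 -0.1551  0.085 ]
  blk side [ 0.5519 -0.1509  0.085 ]
point tri (array([ 0.524 , -0.1838,  0.1761]), [np.float64(0.0014625583364505147), np.float64(0.0014625583364503195)])
point at z.175 [ 0.526  -0.1846  0.175 ] [ 0.5237 -0.1825  0.175 ]
eye at z.277 [ 0.546  -0.1852  0.277 ]
```

View pics/s8.png

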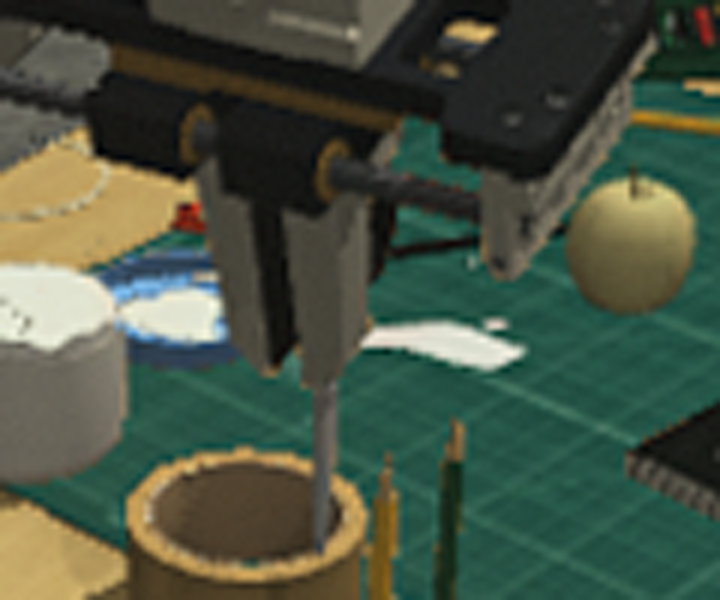

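The blade tip is at about (343,202) in the scene picture, and the wrist view shows tip and slot in the same column. I'll descend to just above the mouth, then recheck.

step_arm:
  increments:
    - [-0.002,0,-0.06,0,0,0]
    - [-0.002,0,-0.06,0,0,0]
    - [-0.002,0,-0.06,0,0,0]
    - [-0.002,0,-0.06,0,0,0]
    - [-0.002,0,-0.06,0,0,0]
    - [-0.002,0,-0.06,0,0,0]
    - [0,0,-0.06,0,0,0]
    - [0,0,-0.06,0,0,0]
    - [0,0,0,0,0,0]
    - [0,0,0,0,0,0]

```text
time: 26.85
tcp_pos: [0.5052, -0.1862, 0.1814]
eef_rot: [-0.03, 0.991, 0.006, 0.13]
ft_force: [-0.1, -0.3, -1.0]
gripper_width: 0.0081
grasp_force: 24.5
```

```bash
python3 st.py
```

```text
wrist scissors_grip [([312.5, 262.3], 0.87)]
wrist scissors_eye [([313.6, 316.7], 0.83)]
wrist scissors_point [([312.0, 205.6], 0.86)]
wrist slot_mouth [([313.3, 194.4], 0.97)]
scene scissors_grip [([337.7, 194.8], 0.43)]
scene scissors_eye [([347.8, 186.0], 0.5)]
scene scissors_point [([339.1, 232.3], 0.48)]
scene slot_mouth [([343.4, 245.7], 0.9)]
top scissors_grip []
top scissors_eye [([364.2, 201.4], 0.4)]
top scissors_point []
top slot_mouth [([361.4, 212.7], 0.57)]
scissors_grip (array([ 0.499 , -0.1887,  0.2064]), [np.float64(0.0015478333145051257), np.float64(0.0015478333145050808)])
scissors_eye (array([ 0.5368, -0.1846,  0.2069]), [np.float64(0.0022033870688297993), np.float64(0.002659155195679991), np.float64(0.0035558003669634414)])
scissors_point (array([ 0.5162, -0.1869,  0.1159]), [np.float64(0.0014851503501587236), np.float64(0.001485150350158718)])
slot_mouth (array([ 0.5306, -0.1863,  0.0734]), [np.float64(0.0005542586134115461), np.float64(0.0011812363296415307), np.float64(0.0010426823815492111)])
tcp [ 0.5052 -0.1862  0.1816] grip [ 0.5003 -0.1866  0.2   ] 27.6
```

View pics/w7.png

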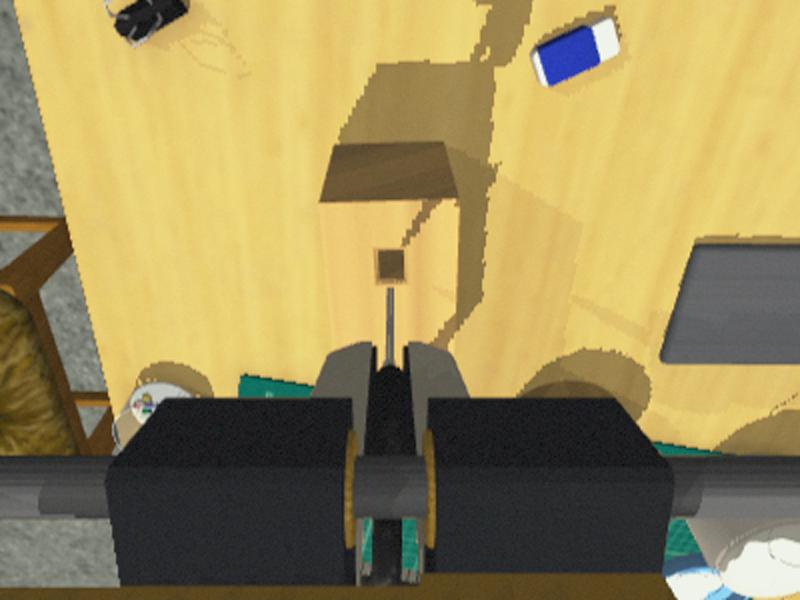

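```bash
python3 - <<'E'
from h import *
np.set_printoptions(precision=4,suppress=True)
c=snap('wrist')
def cz(c,u,z): o,d=ray(c,u); return o+d*(z-o[2])/d[2]
print('slot w',cz(c,(315,192.7),.085),'pt',[cz(c,(315,204.5),z) for z in(.100,.103,.106)])
for a in [(375,248),(405,248),(406,283),(375,283)]: print('  corner',cz(c,(120+a[0]/2,60+a[1]/2),.085))
E
```

```text
slot w [ 0.5225 -0.1848  0.085 ] pt [array([ 0.5263, -0.1846,  0.1   ]), array([ 0.5244, -0.1848,  0.103 ]), array([ 0.5226, -0.1849,  0.106 ])]
  corner [ 0.5138 -0.1923  0.085 ]
  corner [ 0.513  -0.1785  0.085 ]
  corner [ 0.5316 -0.1766  0.085 ]
  corner [ 0.5325 -0.1913  0.085 ]
```

step_arm:
  increments:
    - [-0.003,0,-0.025,0,0,0]
    - [-0.003,0,-0.025,0,0,0]
    - [0,0,-0.025,0,0,0]
    - [0,0,-0.025,0,0,0]
    - [0,0,-0.02,0,0,0]
    - [0,0,-0.02,0,0,0]
    - [0,0,-0.02,0,0,0]
    - [0,0,-0.02,0,0,0]
    - [0,0,0,0,0,0]

```text
time: 28.55
tcp_pos: [0.5041, -0.186, 0.1541]
eef_rot: [-0.03, 0.991, 0.006, 0.13]
ft_force: [0.4, 0.3, -0.7]
gripper_width: 0.0088
grasp_force: 24.5
```

```bash
python3 f.py
```

```text
[ 0.145 -0.203 -0.68   0.016  0.197 -0.007] [0.571 0.456 0.439 0.023 0.021 0.026] [ 0.5044 -0.1863  0.1548]
```

step_arm:
  increments:
    - [0,0,-0.027,0,0,0]
    - [0,0,-0.027,0,0,0]
    - [0,0,-0.027,0,0,0]
    - [0,0,-0.027,0,0,0]
    - [0,0,-0.027,0,0,0]
    - [0,0,-0.027,0,0,0]
    - [0,0,-0.027,0,0,0]
    - [0,0,-0.027,0,0,0]
    - [0,0,0,0,0,0]

```text
time: 29.75
tcp_pos: [0.5039, -0.186, 0.1215]
eef_rot: [-0.03, 0.991, 0.006, 0.129]
ft_force: [-0.0, -0.1, -1.3]
gripper_width: 0.0077
grasp_force: 24.5
```

```bash
python3 f.py
```

```text
[ 0.188  0.044 -0.9    0.009  0.156  0.006] [0.47  0.446 0.507 0.024 0.017 0.039] [ 0.5044 -0.1864  0.1224]
```

Sliding in freely; 26 mm to go.

step_arm:
  increments:
    - [0,0,-0.027,0,0,0]
    - [0,0,-0.027,0,0,0]
    - [0,0,-0.027,0,0,0]
    - [0,0,-0.027,0,0,0]
    - [0,0,-0.013,0,0,0]
    - [0,0,-0.013,0,0,0]
    - [0,0,0,0,0,0]

```text
time: 30.75
tcp_pos: [0.5042, -0.1861, 0.1018]
eef_rot: [-0.03, 0.991, 0.006, 0.13]
ft_force: [-0.0, 0.1, -1.3]
gripper_width: 0.0079
grasp_force: 24.5
```

```bash
python3 f.py
```

```text
[-0.032  0.633 -0.392  0.013  0.177  0.008] [0.561 0.425 0.306 0.034 0.036 0.025] [ 0.5044 -0.1863  0.1023]
```

step_arm:
  increments:
    - [0,0,-0.01,0,0,0]
    - [0,0,-0.01,0,0,0]
    - [0,0,-0.01,0,0,0]
    - [0,0,0,0,0,0]

```text
time: 31.45
tcp_pos: [0.5041, -0.1861, 0.0972]
eef_rot: [-0.03, 0.991, 0.006, 0.13]
ft_force: [0.5, -0.5, -1.2]
gripper_width: 0.0081
grasp_force: 24.5
```

```bash
python3 f.py
```

```text
[-0.098  0.072 -0.474  0.009  0.149 -0.018] [0.343 0.257 0.394 0.029 0.034 0.029] [ 0.5043 -0.1863  0.0976]
```

step_arm:
  increments:
    - [0,0,-0.007,0,0,0]
    - [0,0,-0.006,0,0,0]
    - [0,0,0,0,0,0]

```text
time: 32.05
tcp_pos: [0.5041, -0.1859, 0.0954]
eef_rot: [-0.03, 0.991, 0.006, 0.13]
ft_force: [0.1, 0.7, -1.7]
gripper_width: 0.0082
grasp_force: 24.5
```

```bash
python3 f.py
```

```text
[ 0.416  1.61  -1.078  0.258  0.143  0.082] [0.722 0.485 0.408 0.039 0.03  0.024] [ 0.5042 -0.186   0.0955]
```

Nearly home with a light side touch, so I'll release.

step_arm:
  increments:
    - [0,0,0,0,0,0]
    - [0,0,0,0,0,0]
    - [0,0,0,0,0,0]
    - [0,0,0,0,0,0]
    - [0,0,0,0,0,0]
  hand: 0.3

```text
time: 32.85
tcp_pos: [0.5044, -0.1864, 0.0957]
eef_rot: [-0.03, 0.991, 0.006, 0.13]
ft_force: [-0.2, 0.4, -0.6]
gripper_width: 0.0277
grasp_force: 0.0
```

step_arm:
  increments:
    - [-0.03,0,0.05,0,0,0]
    - [-0.05,0,0.1,0,0,0]
    - [-0.06,0,0.15,0,0,0]
    - [-0.1,0,0.25,0,0,0]
    - [-0.1,0,0.25,0,0,0]
    - [-0.1,0,0.2,0,0,0]
    - [0,0,0,0,0,0]
    - [0,0,0,0,0,0]

```text
time: 33.65
tcp_pos: [0.4382, -0.1865, 0.2465]
eef_rot: [-0.03, 0.991, 0.005, 0.131]
ft_force: [0.0, 0.1, -0.9]
gripper_width: 0.028
grasp_force: 0.0
```

```bash
python3 st.py; python3 f.py
```

```text
wrist scissors_grip [([307.1, 210.0], 0.81)]
wrist scissors_eye [([311.4, 238.1], 0.79)]
wrist scissors_point []
wrist slot_mouth [([309.8, 213.7], 0.87)]
scene scissors_grip [([337.2, 239.4], 0.86), ([247.6, 210.2], 0.32)]
scene scissors_eye [([344.9, 227.6], 0.64)]
scene scissors_point []
scene slot_mouth [([340.9, 244.2], 0.85)]
top scissors_grip [([366.4, 223.0], 0.54)]
top scissors_eye [([361.2, 207.5], 0.7)]
top scissors_point []
top slot_mouth [([364.8, 215.4], 0.73)]
scissors_grip (array([ 0.4976, -0.1932,  0.1138]), [np.float64(0.0020027188823782092), np.float64(0.0007356426934756597), np.float64(0.0015895294099561748)])
scissors_eye (array([ 0.538 , -0.1837,  0.1119]), [np.float64(0.0011698458916651437), np.float64(0.0009532354853095734), np.float64(0.001800490327565314)])
slot_mouth (array([ 0.5198, -0.19  ,  0.0872]), [np.float64(0.0026517382678128885), np.float64(0.0018830643784331995), np.float64(0.0034044504507117226)])
tcp [ 0.4383 -0.1862  0.2456] grip [ 0.4334 -0.1866  0.264 ] 34.4
[ 0.002 -0.031  0.335  0.03   0.117  0.003] [0.353 0.3   0.231 0.029 0.026 0.021] [ 0.4383 -0.1863  0.2457]
```

View pics/w7.png

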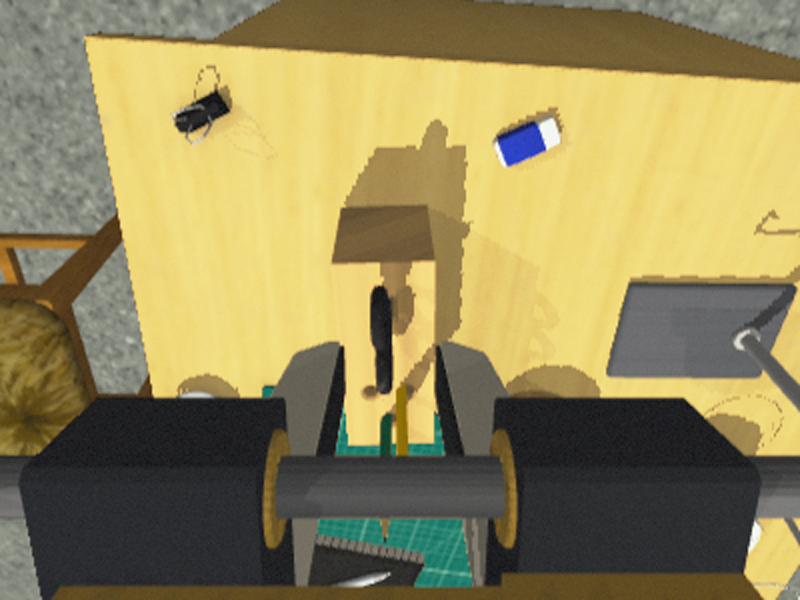

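The scissors stand upright in the slot at about (380,340), grip at z = 0.114 as expected for home. The gripper is clear and the bystanders are unmoved.

```bash
python3 -c "
from station import robot
print(robot.close_job())"
```

```text
the job is handed in; nothing more can be done
None
```

The scissors are off the hook and standing home, points down, in the block's slot; I handed the job in at about 35 s, the highest force I read at the hook was about 2 N, and no score was reported back.

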